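# Clear the slicing board and lock its length stop

### The arm

A 6-joint arm with a two-finger parallel gripper is mounted at the origin on a cart in front of the work surface, level with it; the furniture and walls round the work are solid. World frame = base frame: x ahead of the robot, y to its left, z up, the work surface at z = 0. Lengths are in m, angles in rad, forces in N, time in s.
With the tool pointing down it reaches from about 0.25 to 0.775 m from the base axis. Payload 4 kg.
Tool frame: the origin (TCP) lies between the finger pads, 19 mm behind the fingertips; this is the grasp point; z points along the fingers, y is the line along which they close (so a half turn about z gives the same grasp; the last joint's range is limited). The gripper opens to 94 mm and grips with 3 to 60 N. Pads are 16 mm wide; open, the fingers measure 119 mm over their backs; the gripper's body (75 mm by 177 mm) begins 78 mm behind the grasp point.
Start: joints at [1.115, 0.087, 1.371, -0, 1.684, -0.103], TCP at [0.19, 0.516, 0.224] pointing down, gripper open.
Joint ranges: [-3.1, 3.1], [-0.76, 2.03], [0.27, 2.55], [-1.08, 4.22], [0.17, 2.65], [-2.57, 2.57]. Speed limits (rad/s): [2.79, 2.79, 3.14, 3.14, 3.14, 3.14].

### API

Orientations are given as a unit quaternion [w, x, y, z].
In Python, from rig import arm gives the robot as it stands.
- The arm moves only by the shell command python3 -m jog 'ROWS' [FORCE]. ROWS is rows parted by semicolons, their numbers by spaces, 1 to 8 of them, each of 7 numbers: the opening from 0.0 (shut) to 1.0 (fully open), then dx, dy, dz in m, then a rotation vector rx, ry, rz in rad; each row shifts and turns the commanded pose from where the row before left it, along the tool's axes as they then stand; what a row does not reach is not made up. A row lasts 1/12 s, in which the tool goes at most 0.0417 m and 0.125 rad, less where a joint would pass 70% of its speed; a pose out of reach is approached as far as the arm can. The fingers move at their own pace and stop on an object; FORCE is the grip in N (left out, the last holds). Time passes only in rows, so rows that do not move let the fingers close. It prints the time, the measured TCP pose, the force, the opening and the grip force at its end.
- arm.state(): the state, without advancing time (a new reading comes with each control period).
- arm.capture(name): name is "scene" or "top" or "wrist"; returns (picture, depth): 420x560x3 uint8, red, green, blue; 420x560 float32, m along the optical axis (not along the pixel's ray), 0 where there is no reading.
- arm.get_calibration(name): a dict with "fx", "fy", "cx", "cy" (pixels), "R" (3x3) and "t" (3): a world point X has camera coordinates R X + t. Camera axes: x right, y down, z forward; pixel columns grow to the right and rows downward; lengths in m; the calibration is good to about 2 mm. A picture is of the moment at which its call begins: read the wrist's pose just before it. get_calibration takes no time and is no camera call; for the wrist camera it gives the pose at the moment of the call.
- arm.sign_off(): hands the job in; it is judged then, once.
The state is a dict: "t": time; "joint_positions": joint angles; "joint_vel": joint speeds; "tau": joint torques, N m; "tool_pos": TCP position; "orientation": TCP orientation; "ft_force": force on the tool from outside, world axes, zero at the start; "torque": the same for the moment, N m; "grip_width": opening from 0.0 (shut) to 1.0 (fully open); "gripper_force": force on a finger pad.
Only numpy, scipy, OpenCV 4.12 (cv2) and the standard library are available. Lean on these libraries where they do the work, as an engineer would, in place of code of your own. Each camera call takes 0.05 s, during which the arm holds its last target. There are 200 camera calls.

### The job

With the scraper block, wipe the three crust chips along the slicing board into its crumb tray (keep the hand itself off the chips), and stand the block upright on the counter again, clear of the board. Then grip the upright fin of the spring-loaded length stop, draw it out until its pointer lines up with the rider on the scale, and only then, still holding it there, slide the cam lever fully closed with the same hand by moving the fingers along the fin. Finish while still holding the fin at the mark with the lever closed, and leave everything else on the counter where it is.

Things in the scene. Friction and masses are not known exactly. Their poses are not given: they have to be found in the camera images.
- board: fixed wooden slicing board. Origin on the counter below the fin's home position; x points away from the robot, y along the board. Wood: y -185 to +140 mm, x -100 to +100 mm, top 22 mm above the counter; crumb tray beyond its -y end. Guide sleeve at y +70 to +130 mm, 66 mm wide, top 52 mm above the counter; from it the stop's leg, a flat bar, runs to the fin, its top 33 mm above the counter
- board_end (a point): middle of the edge of the board's top over the tray (22 mm above the counter)
- tray (a point): middle of the crumb tray's floor (3 mm above the counter; sheet steel, 200 mm along the board's x, 80 mm along its y, outer walls 14 mm high); its axes are the board's
- leg (a joint): travel of the stop's leg, m: 0 = home, grows as the stop is drawn out towards the tray (board's -y), at most 0.15. A spring pulls it home: about 2 N at home, 4 to 7 N at the marks. Even with the lever closed it runs home when let go
- fin: upright aluminium fin on the stop's leg, moving with it: 130 mm long in the board's x (-60 to +70 mm), 14 mm thick in y, top 97 mm above the counter, smooth parallel faces. Origin on the board's top under it; axes as the board's. Grip it across its thickness from above, fingertips above the leg bar (33 mm above the counter)
- fin_grip (a point): point inside the fin for gripping: on its mid-plane, 35 mm towards the robot (-x) of the fin's origin, 72 mm above the counter; 38 mm in -x of the lever's push face when open
- pointer (a point): tip of the small pointer at the fin's foot on its robot side; it lies on the fin's mid-plane and moves with it
- lever (a joint): position of the sliding cam lever along the fin, m: 0 = open, 0.03 = fully closed. It slides in the board's +x (away from the robot) relative to the fin, resists with about 2.5 N and stays where it is left. It starts between 0 and 0.005.
- lever_face (a point): middle of the lever's push face. The lever is a dark steel saddle over the fin with an upright ear on each side (9 to 24 mm off the fin's mid-plane, 37 to 89 mm above the counter), faces towards the board's -x, in this point's plane. Fingers on both sides of the fin, moved along it in +x, meet the ears and push the lever closed; a light grip (about 6 N) slides along the fin
- rider: steel rider, about 14 mm square and 20 mm high, clipped on the scale along the board's robot-side edge at the wanted length; it is fixed to the board and its place along the scale differs each time (65 to 130 mm from the fin's home)
- mark (a point): the rider's point, which looks at the stop; the stop is at its length when the pointer has the same board y as this; its axes are the board's
- scraper: loose upright scraper block of wood with a rubber sole, 130 mm long (its x), 24 mm thick (its y), 60 mm high, about 0.16 kg, standing on the counter right of the board; origin under its middle; gripped from above across its thickness
- chip_1: loose crust chip, 18 x 14 x 8 mm, 10 g, lying flat on the board, 105 to 145 mm from the fin towards the tray, near its middle line; origin at the middle of its underside
- chip_2: loose crust chip, 18 x 14 x 8 mm, 10 g, lying flat on the board, 105 to 145 mm from the fin towards the tray, near its middle line; origin at the middle of its underside
- chip_3: loose crust chip, 18 x 14 x 8 mm, 10 g, lying flat on the board, 105 to 145 mm from the fin towards the tray, near its middle line; origin at the middle of its underside
- lemon: lemon, 71 x 53 x 51 mm, near one of the front corners of the board; a bystander, to be left where it is (origin under its middle)
- timer: round kitchen timer, 57 x 57 x 47 mm, near one of the front corners of the board; a bystander, to be left where it is (origin under its middle)
- red_jar: small spice jar, 44 x 44 x 105 mm, behind the board; a bystander, to be left where it is (origin under its middle)
- tin: small food tin, 57 x 57 x 72 mm, at the back; a bystander, to be left where it is (origin under its middle)
- canister: lidded round canister, 92 mm across, 120 mm high, at the left; a bystander, to be left where it is (origin under its middle)
- sauce: small sauce bottle, 38 mm across, 146 mm high, at the back left; a bystander, to be left where it is (origin under its middle)
- lunch_box: open steel food box, 123 x 139 x 48 mm, at the left; a bystander, to be left where it is (origin under its middle)
- jar: glass jar with dark lid, 70 mm across, 86 mm high, at the back right; a bystander, to be left where it is (origin under its middle)
Mind the look-alikes: they are no part of the job. Of the things that look like the scraper, take the one that is farthest from the robot's base at the start.

How it is judged:
On the way, in this order (a step that is already met when the one before it is completed fails the run):
1. with the scraper in the hand all three chips are in the crumb tray, while the stop is still near home (within 20 mm) (z of chip_1 in the frame of board between -0.005 and 0.019 m and y of chip_1 in the frame of tray between -0.043 and 0.043 m and x of chip_1 in the frame of tray between -0.1 and 0.1 m and z of chip_2 in the frame of board between -0.005 and 0.019 m and y of chip_2 in the frame of tray between -0.043 and 0.043 m and x of chip_2 in the frame of tray between -0.1 and 0.1 m and z of chip_3 in the frame of board between -0.005 and 0.019 m and y of chip_3 in the frame of tray between -0.043 and 0.043 m and x of chip_3 in the frame of tray between -0.1 and 0.1 m and contact force between the fingers and scraper above 1 N and value of joint leg below 0.02 m), for 0.2 s.
2. the scraper stands on the counter and the fin is held at the mark (pointer within 4 mm) with the lever still open (under 10 mm) (height (world z) of scraper below 0.006 m and angle between scraper's own z axis and vertical below 0.1 rad and contact force between scraper and board below 0.05 N and contact force between the fingers and fin_c2 above 1.5 N and y of the grasp point in the frame of fin_grip between -0.012 and 0.012 m and z of the grasp point in the frame of fin_grip between -0.035 and 0.035 m and y of pointer in the frame of mark between -0.004 and 0.004 m and value of joint lever below 0.01 m), for 0.2 s.
3. the lever is closed (27 mm or more) with the fin still held at the mark (contact force between the fingers and fin_c2 above 1.5 N and y of the grasp point in the frame of fin_grip between -0.012 and 0.012 m and z of the grasp point in the frame of fin_grip between -0.035 and 0.035 m and y of pointer in the frame of mark between -0.004 and 0.004 m and value of joint lever above 0.027 m), for 0.2 s.
At the end, for the whole second after the job is handed in: Chips in the tray; scraper upright (0.1 rad) on the counter, off the board; the fingers hold the fin (over 1.5 N, tool point within 12 mm of its mid-plane, 35 mm in height of fin_grip), pointer within 4 mm of the mark, at rest; lever at least 27 mm closed (all of step 3 and z of chip_1 in the frame of board between -0.005 and 0.019 m and y of chip_1 in the frame of tray between -0.043 and 0.043 m and x of chip_1 in the frame of tray between -0.1 and 0.1 m and z of chip_2 in the frame of board between -0.005 and 0.019 m and y of chip_2 in the frame of tray between -0.043 and 0.043 m and x of chip_2 in the frame of tray between -0.1 and 0.1 m and z of chip_3 in the frame of board between -0.005 and 0.019 m and y of chip_3 in the frame of tray between -0.043 and 0.043 m and x of chip_3 in the frame of tray between -0.1 and 0.1 m and height (world z) of scraper below 0.006 m and angle between scraper's own z axis and vertical below 0.1 rad and contact force between scraper and board below 0.05 N and velocity of joint leg between -0.01 and 0.01 m/s); the arm keeps its last pose, push and grip.
It fails at once if the arm or fingers touch a chip (contact force between any of the arm, the fingers and chip_1 above 0.5 N or contact force between any of the arm, the fingers and chip_2 above 0.5 N or contact force between any of the arm, the fingers and chip_3 above 0.5 N).
It fails at once if the lever is moved past 12 mm while the pointer is more than 8 mm from the mark (value of joint lever above 0.012 m and not (y of pointer in the frame of mark between -0.008 and 0.008 m)).
It fails at once if a bystander is moved more than 30 mm (distance of any of lemon, timer, red_jar, tin, canister, sauce, lunch_box, jar from where it was at the start of the episode above 0.03 m).
It also fails if it takes over 72 s, if anything falls off the work surface, if the arm or the gripper's body presses on something with over 40 N, if the wrist force passes 120 N, or if a joint passes its speed limit or range.

## Working session

There is one attempt and no reset: what is moved stays moved. The work goes in short steps, Python scripts to look and compute and a shell command to move; the robot and the scene stay as the last step left them, time stands still between calls to the robot, and variables do not carry over. Pictures are saved under pics/ and viewed, at most 10 in all, crops included, and the job is handed in when it is done.

```bash
mkdir -p pics; ls; python3 - <<'E'
from rig import arm
import cv2,numpy as np
s=arm.state();print(s['t'],s['tool_pos'],s['orientation'],s['grip_width'])
for n in("top","scene"):
    p,d=arm.capture(n);np.savez('%s0.npz'%n,p=p,d=d,**{k:np.array(v) for k,v in arm.get_calibration(n).items()})
    cv2.imwrite('pics/%s0.png'%n,p[:,:,::-1])
    print(n,{k:np.round(v,3).tolist() for k,v in arm.get_calibration(n).items()})
E
```

```text
pics
0.0 [0.1898129  0.51566847 0.22311329] [-3.06322540e-04  1.75473343e-01  9.84483572e-01 -1.05296137e-03] 0.9979973942132768
top {'fx': 450.514, 'fy': 450.514, 'cx': 280.279, 'cy': 210.794, 'R': [[-0.019, -1.0, -0.022], [-0.997, 0.02, -0.07], [0.071, 0.021, -0.997]], 't': [0.07, 0.559, 1.361]}
scene {'fx': 408.466, 'fy': 408.466, 'cx': 284.413, 'cy': 208.826, 'R': [[-0.861, -0.509, 0.008], [-0.382, 0.636, -0.671], [0.337, -0.58, -0.742]], 't': [0.485, 0.232, 1.399]}
```

View pics/top0.png

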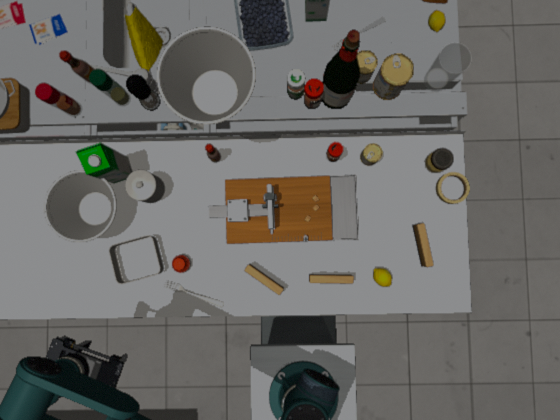

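View pics/scene0.png

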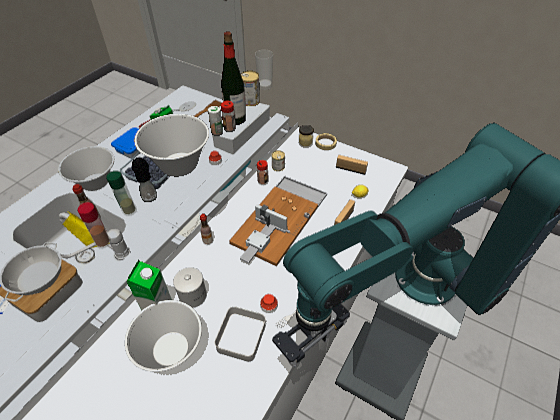

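The top view shows the board at (227–357, 177–242), with the fin at about (268,210), chips near (317,199), (316,208) and (307,219), the rider at (305,237) and the tray at (345,208). There are three scraper-like blocks at (264,278), (332,279) and (423,245). The last one is farthest from the base at (300,395) and is right of the board, so it fits. I'll measure all three and confirm in a crop.

```bash
cat > h.py <<'E'
import numpy as np,cv2
def load(f):
    z=np.load(f);return z['p'],z['d'],z
def ray(c,u,v,z):
    "pixel(s) -> world on plane z"
    K=np.array([(np.asarray(u)-c['cx'])/c['fx'],(np.asarray(v)-c['cy'])/c['fy'],np.ones(np.shape(u))])
    o=-c['R'].T@c['t'];d=(c['R'].T@K.reshape(3,-1)).T
    return o+d*((z-o[2])/d[:,2])[:,None]
def cloud(c,d):
    v,u=np.mgrid[:d.shape[0],:d.shape[1]]
    X=np.stack([(u-c['cx'])/c['fx']*d,(v-c['cy'])/c['fy']*d,d],-1)
    return (X-c['t'])@c['R']
def proj(c,X):
    q=c['R']@np.asarray(X)+c['t'];return c['fx']*q[0]/q[2]+c['cx'],c['fy']*q[1]/q[2]+c['cy']
E
python3 - <<'E'
from h import *
p,d,c=load('top0.npz');W=cloud(c,d)
hsv=cv2.cvtColor(p,cv2.COLOR_RGB2HSV)
m=((hsv[...,0]>8)&(hsv[...,0]<22)&(hsv[...,1]>70)&(hsv[...,2]>70)).astype(np.uint8)
m[:150]=0
n,l,st,ce=cv2.connectedComponentsWithStats(m)
for i in range(1,n):
    if st[i,4]>60:
        k=l==i
        (uv,sz,a)=cv2.minAreaRect(np.argwhere(k)[:,::-1].astype(np.float32))
        h=np.median(W[k][:,2]); b=cv2.boxPoints((uv,sz,a)); X=ray(c,b[:,0],b[:,1],h)
        print(st[i],np.round(uv,1),'h',round(float(h),3),'ctr',np.round(X.mean(0),3),'r',round(float(np.hypot(*X.mean(0)[:2])),3),'corners',np.round(X[:,:2],3).tolist(),hsv[k].mean(0).round())
cr=p[165:290,215:445]
cv2.imwrite('pics/crop0.png',cv2.resize(cr,None,fx=3.4,fy=3.4,interpolation=cv2.INTER_CUBIC)[:,:,::-1])
E
```

```text
[448 174  19  26  61] [459.4 184.3] h 0.023 ctr [ 0.63  -0.487  0.023] r 0.797 corners [[0.66, -0.454], [0.675, -0.491], [0.601, -0.521], [0.585, -0.484]] [ 20. 110. 106.]
[ 225  176  108   68 5563] [278.1 209.4] h 0.022 ctr [0.565 0.067 0.022] r 0.569 corners [[0.662, 0.231], [0.667, -0.095], [0.469, -0.097], [0.464, 0.226]] [ 15. 186. 118.]
[417 223  16  44 354] [424.5 244.6] h 0.059 ctr [ 0.45  -0.364  0.059] r 0.578 corners [[0.51, -0.341], [0.515, -0.364], [0.389, -0.387], [0.385, -0.364]] [ 18. 128. 131.]
[245 265  39  30 340] [263.6 279.3] h 0.06 ctr [0.356 0.112 0.06 ] r 0.373 corners [[0.384, 0.17], [0.403, 0.156], [0.329, 0.054], [0.31, 0.067]] [ 19. 125. 134.]
[309 275  45   8 351] [331.  278.5] h 0.06 ctr [ 0.355 -0.087  0.06 ] r 0.366 corners [[0.346, -0.022], [0.367, -0.022], [0.364, -0.151], [0.344, -0.151]] [ 18. 127. 131.]
```

View pics/crop0.png

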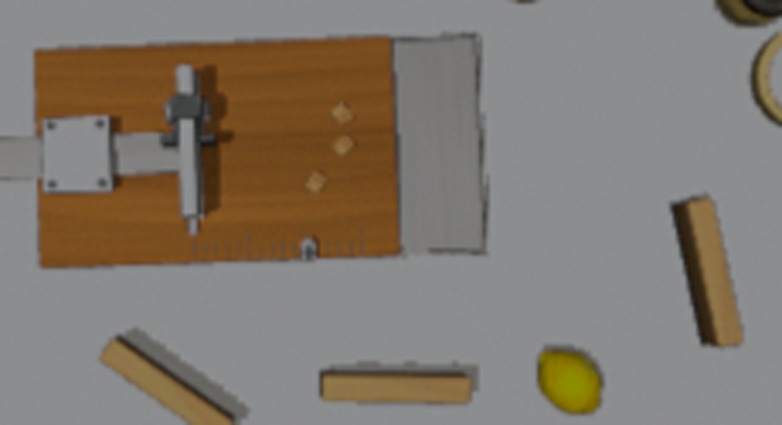

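The crop confirms it: the block at crop (708,270), which is top (423,245), stands alone right of the board. Its centre is at r = 0.578 m, against 0.373 and 0.366 m for the other two, and its top is at 59 mm with the right length and thickness. The rider is at crop (308,245), the pointer at (193,228) and the lever at (187,108). I'm taking that block, starting with the transit.

```bash
cat > go.py <<'E'
import sys,numpy as np
from rig import arm
from scipy.spatial.transform import Rotation as Q
x,y,z,yaw=map(float,sys.argv[1:5])   # target TCP, yaw of tool x; tool z down
s=arm.state();w=s['orientation'];R=Q.from_quat([w[1],w[2],w[3],w[0]])
T=Q.from_matrix(np.array([[np.cos(yaw),np.sin(yaw),0],[np.sin(yaw),-np.cos(yaw),0],[0,0,-1]]))
print('t',round(s['t'],2),'pos',np.round(s['tool_pos'],4),'d_tool',np.round(R.inv().apply(np.array([x,y,z])-s['tool_pos']),4),'rot',np.round((R.inv()*T).as_rotvec(),3),'j6',round(s['joint_positions'][5],2),'w',round(s['grip_width'],3),'F',np.round(s['ft_force'],1),'g',round(s['gripper_force'],1))
E
r='1 -0.0228 -0.0307 0 0 0 0'
python3 -m jog '1 -0.0228 -0.0307 0 0 0 0;1 -0.0228 -0.0307 0 0 0 0;1 -0.0228 -0.0307 0 0 0 0;1 -0.0228 -0.0307 0 0 0 0;1 -0.0228 -0.0307 0 0 0 0;1 -0.0228 -0.0307 0 0 0 0;1 -0.0228 -0.0307 0 0 0 0;1 -0.0228 -0.0307 0 0 0 0' | tail -3
python3 -m jog '1 -0.0228 -0.0307 0 0 0 0;1 -0.0228 -0.0307 0 0 0 0;1 -0.0228 -0.0307 0 0 0 0;1 -0.0228 -0.0307 0 0 0 0;1 -0.0228 -0.0307 0 0 0 0;1 -0.0228 -0.0307 0 0 0 0;1 -0.0228 -0.0307 0 0 0 0;1 -0.0228 -0.0307 0 0 0 0' | tail -3
python3 -m jog '1 -0.0228 -0.0307 0 0 0 0;1 -0.0228 -0.0307 0 0 0 0;1 -0.0228 -0.0307 0 0 0 0;1 -0.0228 -0.0307 0 0 0 0;1 -0.0228 -0.0307 0 0 0 0;1 -0.0228 -0.0307 0 0 0 0;1 -0.0228 -0.0307 0 0 0 0;1 -0.0228 -0.0307 0 0 0 0' | tail -3
python3 go.py 0.45 -0.364 0.2 0.181
```

```text
ft_force: [1.1, 0.5, -0.3]
grip_width: 1.0
gripper_force: 0.0
ft_force: [0.9, 1.3, 0.5]
grip_width: 1.004
gripper_force: 0.0
ft_force: [0.3, 0.6, -0.1]
grip_width: 0.998
gripper_force: 0.0
t 2.1 pos [ 0.4489 -0.3661  0.2234] d_tool [-0.0003  0.0023  0.0234] rot [-1.000e-03 -1.000e-03  2.607e+00] j6 -2.0 w 0.998 F [ 0.3  0.6 -0.1] g 0.0
```

```bash

python3 -m jog '1 0 0 0 0 0 0.124;1 0 0 0 0 0 0.124;1 0 0 0 0 0 0.124;1 0 0 0 0 0 0.124;1 0 0 0 0 0 0.124;1 0 0 0 0 0 0.124;1 0 0 0 0 0 0.124;1 0 0 0 0 0 0.124' | tail -1
python3 -m jog '1 0 0 0 0 0 0.124;1 0 0 0 0 0 0.124;1 0 0 0 0 0 0.124;1 0 0 0 0 0 0.124;1 0 0 0 0 0 0.124;1 0 0 0 0 0 0.124;1 0 0 0 0 0 0.124;1 0 0 0 0 0 0.124' | tail -1
python3 -m jog '1 0 0 0 0 0 0.124;1 0 0 0 0 0 0.124;1 0 0 0 0 0 0.124;1 0 0 0 0 0 0.124;1 0 0 0 0 0 0.124;1 0 0 0 0 0 0' | tail -1
python3 go.py 0.45 -0.364 0.2 0.181
python3 - <<'E'
from h import *
from rig import arm
c=arm.get_calibration('wrist');p,d=arm.capture('wrist')
c={k:np.array(v) for k,v in c.items()};np.savez('w1.npz',p=p,d=d,**c)
W=cloud(c,d);hsv=cv2.cvtColor(p,cv2.COLOR_RGB2HSV)
m=(np.abs(W[...,2]-.06)<.006)&(d>0)&(hsv[...,1]>70)
n,l,st,ce=cv2.connectedComponentsWithStats(m.astype(np.uint8))
i=1+st[1:,4].argmax();k=l==i
uv,sz,a=cv2.minAreaRect(np.argwhere(k)[:,::-1].astype(np.float32));b=cv2.boxPoints((uv,sz,a))
X=ray(c,b[:,0],b[:,1],.06);print(st[i],uv,sz,np.round(X.mean(0),4),np.round(X,4).tolist())
e=[X[1]-X[0],X[2]-X[1]];e=max(e,key=np.linalg.norm);print('len',[np.linalg.norm(q) for q in(X[1]-X[0],X[2]-X[1])],'yaw',np.arctan(e[1]/e[0]))
E
```

```text
gripper_force: 0.0
gripper_force: 0.0
gripper_force: 0.0
t 3.93 pos [ 0.4487 -0.3642  0.2235] d_tool [0.0013 0.0001 0.0235] rot [-0.001  0.001  0.002] j6 0.61 w 1.0 F [ 0.5 -0.5  0.6] g 0.0
[ 273  124   25  132 3073] (285.0, 189.5) (131.0, 24.0) [ 0.451  -0.3691  0.06  ] [[0.5117, -0.3466, 0.06], [0.5156, -0.3679, 0.06], [0.3905, -0.3927, 0.06], [0.3862, -0.3691, 0.06]]
len [np.float64(0.02164664705951023), np.float64(0.127532451457975)] yaw 0.19537810302831615
```

```bash

python3 -m jog '1 0.001 0.005 0.0363 0 0 -0.009;1 0 0 0.0363 0 0 0;1 0 0 0.0363 0 0 0;1 0 0 0.0363 0 0 0;1 0 0 0.0363 0 0 0;1 0 0 0 0 0 0' | tail -1
python3 go.py 0.451 -0.3685 0.042 0.19
python3 -m jog '0 0 0 0 0 0 0;0 0 0 0 0 0 0;0 0 0 0 0 0 0;0 0 0 0 0 0 0;0 0 0 0 0 0 0;0 0 0 0 0 0 0;0 0 0 0 0 0 0;0 0 0 0 0 0 0' 30
python3 go.py 0.451 -0.3685 0.142 0.19
```

```text
gripper_force: 0.0
t 4.48 pos [ 0.4461 -0.3644  0.0336] d_tool [ 0.004   0.0049 -0.0085] rot [-0.015  0.01   0.007] j6 0.59 w 1.002 F [-1.1  1.3 -0.7] g 0.0
t: 5.15
tool_pos: [0.451, -0.3692, 0.0432]
orientation: [0.0, 0.995, 0.097, 0.0]
ft_force: [-0.4, -0.4, 0.7]
grip_width: 0.472
gripper_force: 0.0
t 5.15 pos [ 0.451  -0.3692  0.0432] d_tool [ 0.0002 -0.0006 -0.0988] rot [ 0.    -0.     0.004] j6 0.59 w 0.472 F [-0.4 -0.4  0.7] g 0.0
```

```bash

python3 -m jog '0 0 0 0 0 0 0;0 0 0 0 0 0 0;0 0 0 0 0 0 0;0 0 0 0 0 0 0;0 0 0 0 0 0 0;0 0 0 0 0 0 0' 30
python3 go.py 0.451 -0.3685 0.165 0.19
python3 - <<'E'
from h import *
p,d,c=load('top0.npz')
U=lambda x,y:(x/3.4+215,y/3.4+165)
for n,q,z in [('chip',(341,112),.03),('chip',(344,145),.03),('chip',(316,181),.03),('pointer',(193,231),.03),('rider',(308,243),.042),('finTopBack',(185,68),.097),('finTopFront',(191,216),.097),('leverL',(187,108),.09),
  ('brdBL',(35,50),.022),('brdFL',(41,267),.022),('endB',(394,38),.022),('endF',(401,256),.022),('trayB',(480,35),.014),('trayF',(487,252),.014)]:
    u,v=U(*q);print(n,np.round(ray(c,u,v,z)[0],3))
E
```

```text
t: 5.65
tool_pos: [0.4508, -0.3688, 0.0426]
orientation: [-0.0, 0.995, 0.097, -0.0]
ft_force: [-0.1, -0.7, -0.3]
grip_width: 0.254
gripper_force: 29.9
t 5.65 pos [ 0.4508 -0.3688  0.0426] d_tool [ 0.0002 -0.0004 -0.1224] rot [-0.001  0.     0.004] j6 0.59 w 0.254 F [-0.1 -0.7 -0.3] g 29.9
chip [ 0.597 -0.048  0.03 ]
chip [ 0.567 -0.05   0.03 ]
chip [ 0.536 -0.024  0.03 ]
pointer [0.493 0.087 0.03 ]
rider [ 0.48  -0.015  0.042]
finTopBack [0.631 0.088 0.097]
finTopFront [0.504 0.085 0.097]
leverL [0.597 0.087 0.09 ]
brdBL [0.66  0.228 0.022]
brdFL [0.463 0.224 0.022]
endB [ 0.664 -0.098  0.022]
endF [ 0.467 -0.099  0.022]
trayB [ 0.666 -0.177  0.014]
trayF [ 0.469 -0.177  0.014]
```

```bash

python3 -m jog '0 0 0 -0.02 0 0 0;0 0 0 -0.035 0 0 0;0 0 0 -0.035 0 0 0;0 0 0 -0.033 0 0 0;0 0 0 0 0 0 0.0885;0 0 0 0 0 0 0.0885;0 0.011 -0.035 0 0 0 0;0 0.011 -0.035 0 0 0 0' |tail -1
python3 -m jog '0 0.011 -0.035 0 0 0 0;0 0.011 -0.035 0 0 0 0;0 0.011 -0.035 0 0 0 0;0 0.011 -0.035 0 0 0 0;0 0.011 -0.035 0 0 0 0;0 0.011 -0.035 0 0 0 0;0 0.011 -0.03 0 0 0 0;0 0 0 0 0 0 0' |tail -1
python3 go.py 0.566 0.022 0.105 0.013
python3 - <<'E'
from h import *
from rig import arm
c=arm.get_calibration('wrist');p,d=arm.capture('wrist')
c={k:np.array(v) for k,v in c.items()};np.savez('w2.npz',p=p,d=d,**c)
cv2.imwrite('pics/w2.png',p[:,:,::-1])
E
```

```text
gripper_force: 29.9
gripper_force: 29.9
t 6.98 pos [ 0.5457 -0.0519  0.1653] d_tool [ 0.022  -0.0732  0.0605] rot [-0.003 -0.001  0.01 ] j6 1.35 w 0.25 F [-1.1 -0.6 -1.5] g 29.9
```

View pics/w2.png

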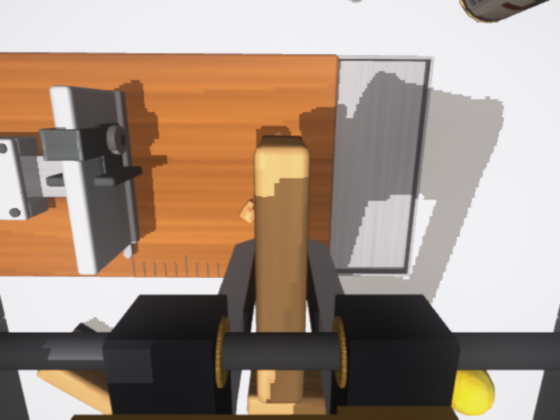

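The wrist view shows the block held centrally between the pads at (280,270), a chip at (249,211), the pointer at (128,252) and the tray at right. I'll move on to the start line between the fin and the chips, then lower gently.

```bash

python3 -m jog '0 0.0073 -0.0244 0 0 0 0;0 0.0073 -0.0244 0 0 0 0;0 0.0073 -0.0244 0 0 0 0.01;0 0 0 0 0 0 0;0 0 0 0.03 0 0 0;0 0 0 0.03 0 0 0;0 0 0 0.012 0 0 0;0 0 0 0.006 0 0 0' |tail -1
python3 -m jog '0 0 0 0.006 0 0 0;0 0 0 0.005 0 0 0;0 0 0 0 0 0 0;0 0 0 0 0 0 0' |tail -1
python3 go.py 0.566 0.022 0.066 0.013
```

```text
gripper_force: 29.9
gripper_force: 29.9
t 8.03 pos [0.566  0.0158 0.0779] d_tool [-0.     -0.0062  0.0119] rot [ 0.    -0.002 -0.007] j6 1.49 w 0.252 F [ 0.7 -0.1 -1.5] g 29.9
```

```bash

python3 -m jog '0 0 -0.004 0.004 0 0 0;0 0 0 0.004 0 0 0;0 0 0 0.002 0 0 0;0 0 0 0.001 0 0 0;0 0 0 0 0 0 0;0 0 0 0 0 0 0' |tail -1
python3 go.py 0.566 0.022 0.066 0.013
python3 - <<'E'
from h import *
from rig import arm
c=arm.get_calibration('scene');p,d=arm.capture('scene')
u,v=[int(t) for t in proj({k:np.array(x) for k,x in c.items()},[.56,-.03,.03])]
cv2.imwrite('pics/s2.png',cv2.resize(p[max(0,v-70):v+70,max(0,u-90):u+90],None,fx=4,fy=4,interpolation=cv2.INTER_CUBIC)[:,:,::-1])
E
```

```text
gripper_force: 29.9
t 8.53 pos [0.5652 0.0201 0.0657] d_tool [ 0.0008 -0.0019 -0.0003] rot [-0.     0.    -0.006] j6 1.5 w 0.256 F [ 0.2 -0.8 -0.6] g 29.9
```

View pics/s2.png

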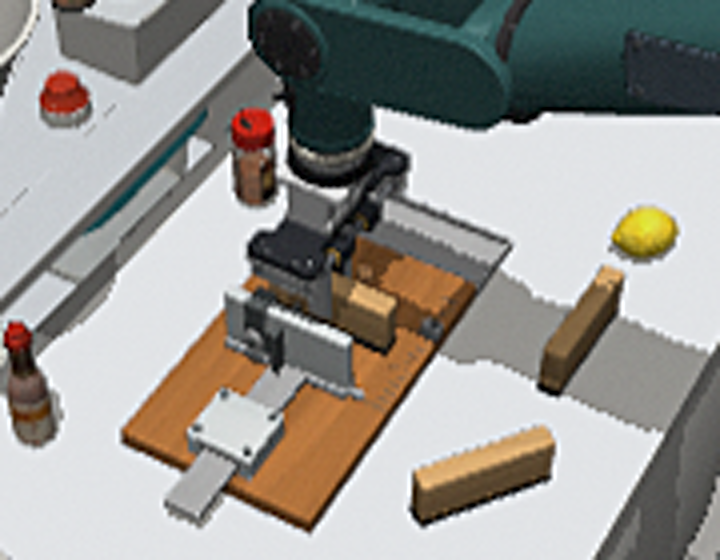

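The block stands on the board between the fin and the chips, with the chips ahead of it. Now I'll wipe.

```bash

python3 -m jog '0 0 0.008 0 0 0 0;0 0 0.01 0 0 0 0;0 0 0.01 0 0 0 0;0 0 0.01 0 0 0 0;0 0 0.01 0 0 0 0;0 0 0.01 0 0 0 0;0 0 0.01 0 0 0 0;0 0 0.01 0 0 0 0' |tail -1
python3 go.py 0.566 -0.105 0.066 0.013
python3 -m jog '0 0 0.008 0 0 0 0;0 0 0.008 0 0 0 0;0 0 0.008 0 0 0 0;0 0 0.008 0 0 0 0;0 0 0.008 0 0 0 0;0 0 0.008 0 0 0 0;0 0 0 0 0 0 0;0 0 0 0 0 0 0' |tail -1
python3 go.py 0.566 -0.105 0.066 0.013
python3 - <<'E'
from h import *
from rig import arm
c=arm.get_calibration('wrist');p,d=arm.capture('wrist')
c={k:np.array(v) for k,v in c.items()};np.savez('w3.npz',p=p,d=d,**c)
cv2.imwrite('pics/w3.png',p[:,:,::-1])
E
```

```text
gripper_force: 29.9
t 9.25 pos [ 0.5658 -0.0592  0.0658] d_tool [-0.0001  0.0458 -0.0002] rot [-0.    -0.    -0.007] j6 1.36 w 0.256 F [ 0.1  0.1 -1.5] g 29.9
gripper_force: 29.9
t 9.92 pos [ 0.5662 -0.1063  0.0658] d_tool [-0.0002 -0.0013 -0.0002] rot [-0.    -0.    -0.007] j6 1.28 w 0.253 F [-0.  -0.5 -1.7] g 29.9
```

View pics/w3.png

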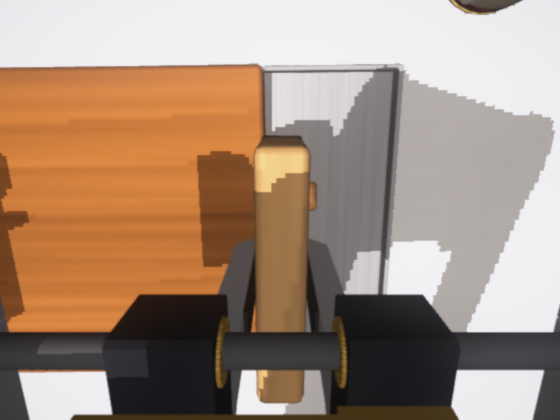

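One chip is visible in front of the block at (312,196), and the fingers hide the others. I'll push 10 mm more, then lift and shift aside to look.

```bash

python3 -m jog '0 0 0.006 0 0 0 0;0 0 0.006 0 0 0 0;0 0 0 0 0 0 0;0 0 0 -0.02 0 0 0;0 0 0 -0.03 0 0 0;0 0 0 -0.03 0 0 0;0 0 0 -0.02 0 0 0;0 0 0.03 0 0 0 0' |tail -1
python3 -m jog '0 0 0.04 0 0 0 0;0 0 0.04 0 0 0 0;0 0 0.04 0 0 0 0;0 0 0.02 0 0 0 0;0 0 0 0 0 0 0;0 0 0 0 0 0 0' |tail -1
python3 go.py 0.451 -0.3685 0.15 0.19
python3 - <<'E'
from h import *
from rig import arm
c=arm.get_calibration('wrist');p,d=arm.capture('wrist')
c={k:np.array(v) for k,v in c.items()};np.savez('w4.npz',p=p,d=d,**c)
c2=arm.get_calibration('top');p2,d2=arm.capture('top');np.savez('t4.npz',p=p2,d=d2,**{k:np.array(v) for k,v in c2.items()})
cv2.imwrite('pics/w4.png',np.hstack([cv2.resize(p,(400,300)),cv2.resize(p2[165:255,250:370],(400,300),interpolation=cv2.INTER_CUBIC)])[:,:,::-1])
E
```

```text
gripper_force: 29.9
gripper_force: 29.9
t 11.13 pos [ 0.567  -0.2888  0.1652] d_tool [-0.1164  0.0792  0.0152] rot [-0.001  0.    -0.185] j6 1.01 w 0.25 F [ 0.3  0.2 -2. ] g 29.9
```

View pics/w4.png

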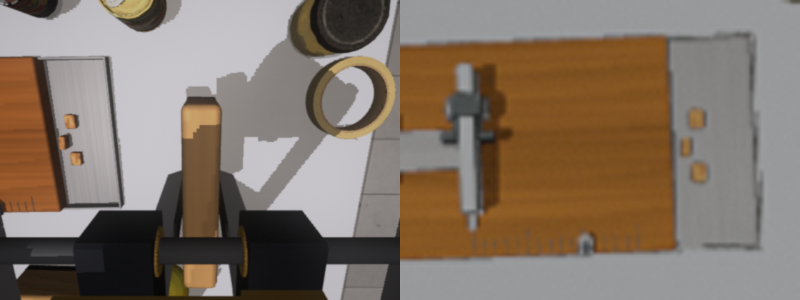

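All three chips are in the tray: right panel (697,118), (687,147) and (699,172). I'll check their heights, since one may be leaning, and measure the rider against the pointer.

```bash
python3 - <<'E'
from h import *
for f,box in(('w4.npz',(60,130,130,250)),('t4.npz',(450//1*0+325,175,360,240))):
    p,d,c=load(f);W=cloud(c,d);hsv=cv2.cvtColor(p,cv2.COLOR_RGB2HSV)
    m=np.zeros(d.shape,np.uint8);u0,v0,u1,v1=box
    m[v0:v1,u0:u1]=((hsv[...,1]>80)&(W[...,1]<-.101))[v0:v1,u0:u1]
    n,l,st,ce=cv2.connectedComponentsWithStats(m)
    for i in range(1,n):
        if st[i,4]>5:
            k=l==i;print(f,ce[i].round(),st[i,4],np.round(np.median(W[k],0),4),'zmax',W[k][:,2].max().round(4),'ymax',W[k][:,1].max().round(4))
E
```

```text
w4.npz [ 98. 170.] 310 [ 0.5914 -0.1245  0.0112] zmax 0.326 ymax -0.1167
w4.npz [ 89. 199.] 263 [ 0.5652 -0.1147  0.0163] zmax 0.0193 ymax -0.1013
w4.npz [106. 221.] 277 [ 0.542  -0.1254  0.0111] zmax 0.0134 ymax -0.1171
t4.npz [338. 200.] 20 [ 0.5907 -0.1204  0.012 ] zmax 0.017 ymax -0.1155
t4.npz [336. 209.] 10 [ 0.563  -0.1097  0.0175] zmax 0.0199 ymax -0.1078
t4.npz [339. 216.] 20 [ 0.5415 -0.1213  0.0104] zmax 0.016 ymax -0.1173
```

```bash

python3 -m jog '0 -0.029 0.0267 0 0 0 0;0 -0.029 0.0267 0 0 0 0;0 -0.029 0.0267 0 0 0 0;0 0 0 0.02 0 0 0;0 0 0 0.03 0 0 0;0 0 0 0.03 0 0 0;0 0 0 0.02 0 0 0;0 0 0 0.01 0 0 0' |tail -1
python3 -m jog '0 0 0 0.004 0 0 0;0 0 0 0 0 0 0;0 0 0 0 0 0 0' |tail -1
python3 go.py 0.48 -0.3685 0.0428 0.013
```

```text
gripper_force: 29.9
gripper_force: 29.9
t 12.15 pos [ 0.4821 -0.3687  0.0535] d_tool [-0.0021 -0.0002  0.0106] rot [ 0.002 -0.002 -0.005] j6 0.82 w 0.255 F [-0.1 -0.1 -1.5] g 29.9
```

```bash

python3 -m jog '0 0 0 0.004 0 0 0;0 0 0 0.003 0 0 0;0 0 0 0.002 0 0 0;0 0 0 0.001 0 0 0;0 0 0 0 0 0 0;0 0 0 0 0 0 0' |tail -1
python3 go.py 0.48 -0.3685 0.0428 0.013
```

```text
gripper_force: 30.0
t 12.65 pos [ 0.4812 -0.3688  0.0426] d_tool [-0.0012 -0.0003 -0.0002] rot [ 0.    -0.001 -0.006] j6 0.82 w 0.251 F [-0.3  0.4  3.6] g 30.0
```

```bash

python3 -m jog '0.6 0 0 0 0 0 0;0.6 0 0 0 0 0 0;0.6 0 0 0 0 0 0;0.6 0 0 0 0 0 0;0.6 0 0 0 0 0 0;0.6 0 0 -0.03 0 0 0;0.6 0 0 -0.035 0 0 0;0.6 0 0 -0.035 0 0 0' |tail -2
python3 -m jog '0.6 0 0 -0.035 0 0 0;0.6 0.0046 -0.038 0 0 0 0;0.6 0.0046 -0.038 0 0 0 0;0.6 0.0046 -0.038 0 0 0 0;0.6 0.0046 -0.038 0 0 0 0;0.6 0.0046 -0.038 0 0 0 0;0.6 0.0046 -0.038 0 0 0 0;0.6 0.0046 -0.038 0 0 0 0' |tail -1
python3 -m jog '0.6 0.0046 -0.038 0 0 0 0;0.6 0.0046 -0.038 0 0 0 0;0.6 0.0046 -0.038 0 0 0 0;0.6 0.0046 -0.038 0 0 0 0;0.6 0 0 0 0 0 0;0.6 0 0 0 0 0 0' |tail -1
python3 go.py 0.53 0.088 0.072 0.013
python3 - <<'E'
from h import *
from rig import arm
c=arm.get_calibration('wrist');p,d=arm.capture('wrist')
c={k:np.array(v) for k,v in c.items()};np.savez('w5.npz',p=p,d=d,**c)
c2=arm.get_calibration('top');p2,d2=arm.capture('top');np.savez('t5.npz',p=p2,d=d2,**{k:np.array(v) for k,v in c2.items()})
cv2.imwrite('pics/w5.png',np.hstack([p,cv2.resize(p2[160:290,330:450],(240,260)).repeat(1,0) if 0 else np.pad(cv2.resize(p2[160:290,330:450],(240,260)),((0,160),(0,0),(0,0)))])[:,:,::-1])
E
```

```text
grip_width: 0.599
gripper_force: 0.0
gripper_force: 0.0
gripper_force: 0.0
t 14.48 pos [0.5286 0.0515 0.1767] d_tool [ 0.0018 -0.0365  0.1047] rot [ 0.     0.    -0.002] j6 1.55 w 0.6 F [ 0.6 -0.7 -0. ] g 0.0
```

View pics/w5.png

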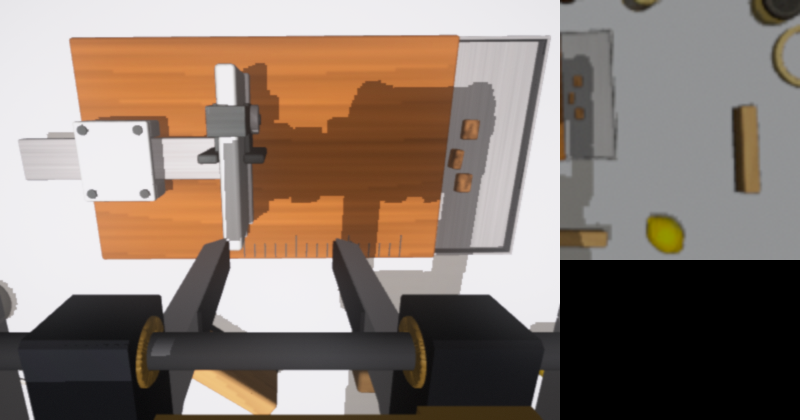

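The left panel shows the fin at (230,150), its pointer at (235,243) and the lever at (228,120). The rider is hidden behind the right finger, and the chips are in the tray. The right panel shows the block standing on the counter with the lemon undisturbed. I'll move over the fin to bring the rider into view.

```bash

python3 -m jog '0.6 0 -0.0182 0 0 0 0;0.6 0.002 -0.0182 0 0 0 0;0.6 0 0 0 0 0 0;0.6 0 0 0 0 0 0' |tail -1
python3 go.py 0.53 0.088 0.072 0.013
python3 - <<'E'
from h import *
from rig import arm
c=arm.get_calibration('wrist');p,d=arm.capture('wrist')
c={k:np.array(v) for k,v in c.items()};np.savez('w6.npz',p=p,d=d,**c)
for X in([.565,.088,.097],[.495,.088,.03],[.48,-.015,.042]): print(np.round(proj(c,X)))
cv2.imwrite('pics/w6.png',cv2.resize(p[60:270,210:470],None,fx=2.8,fy=2.8,interpolation=cv2.INTER_CUBIC)[:,:,::-1])
E
```

```text
gripper_force: 0.0
t 14.92 pos [0.5305 0.0848 0.1767] d_tool [-0.0005 -0.0033  0.1047] rot [ 0.001  0.    -0.007] j6 1.62 w 0.601 F [-0.2  0.3 -0.3] g 0.0
[275. 175.]
[276. 236.]
[389. 256.]
```

View pics/w6.png

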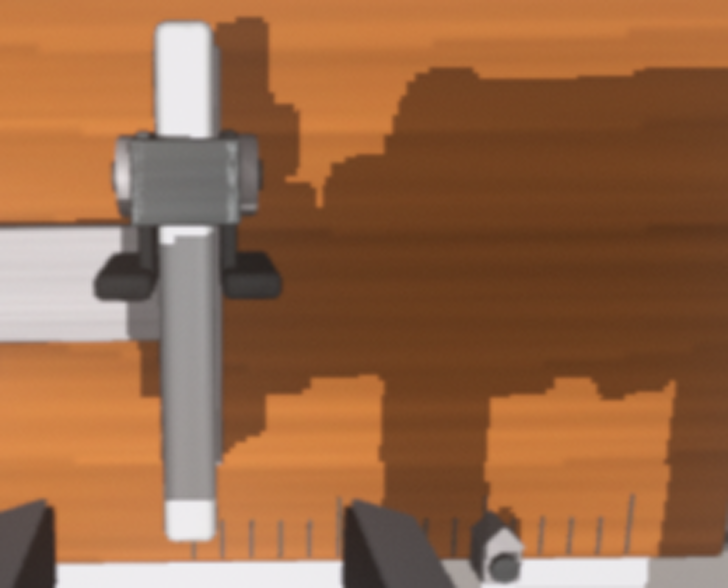

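The crop shows the fin's top from (185,30) to (190,540), the lever ears at (125,278) and (252,278), the rider at (500,560) with its point near (506,510), and the home scale tick at about (193,550). I'll turn these into points.

```bash
python3 - <<'E'
from h import *
p,d,c=load('w6.npz');W=cloud(c,d)
U=lambda x,y:(210+x/2.8,60+y/2.8)
yaw=.013;o=np.array([.565,.088]);ex=np.array([np.cos(yaw),np.sin(yaw)]);ey=np.array([-ex[1],ex[0]])
for n,q,z in [('finBack',(185,60),.097),('finMid',(188,300),.097),('finFront',(190.5,525),.097),('tick0',(193.5,550),.022),('tick5',(338,520),.022),('tickL10?',(632,520),.022),('riderTip@22',(506,510),.022),('riderTip@42',(506,510),.042),('earL',(125,295),.089),('earR',(252,295),.089)]:
    X=ray(c,*U(*q),z)[0];u,v=map(int,np.round(U(*q)));b=X[:2]-o
    print(n,np.round(X,4),'board',np.round([b@ex,b@ey],4),'depthz',W[v,u].round(3))
for v in range(238,270,2): print(v,[int(W[v,u,2]*1000) for u in range(372,404,2)],[int(p[v,u].mean()) for u in range(372,404,2)])
# rider blob in top views
for f in('t4.npz','t5.npz'):
    p,d,c=load(f);
    print(f,[p[v,295:315].mean(1).astype(int).tolist() for v in range(230,245)][2:12] if f=='t4.npz' else '')
E
```

```text
finBack [0.6262 0.0872 0.097 ] board [ 0.0611 -0.0016] depthz [0.626 0.087 0.098]
finMid [0.5702 0.0863 0.097 ] board [ 0.0052 -0.0018] depthz [0.57  0.086 0.097]
finFront [0.5106 0.0855 0.097 ] board [-0.0544 -0.0018] depthz [0.511 0.085 0.098]
tick0 [0.4707 0.0847 0.022 ] board [-0.0943 -0.0021] depthz [0.472 0.085 0.023]
tick5 [0.4821 0.035  0.022 ] board [-0.0835 -0.0519] depthz [0.482 0.035 0.023]
tickL10? [ 0.4827 -0.0663  0.022 ] board [-0.0843 -0.1532] depthz [ 0.483 -0.066  0.023]
riderTip@22 [ 0.4861 -0.0226  0.022 ] board [-0.0803 -0.1095] depthz [ 0.486 -0.023  0.022]
riderTip@42 [ 0.4939 -0.0158  0.042 ] board [-0.0724 -0.1028] depthz [ 0.486 -0.023  0.022]
earL [0.5701 0.1024 0.089 ] board [0.0053 0.0143] depthz [0.57  0.102 0.089]
earR [0.5703 0.0701 0.089 ] board [ 0.005 -0.018] depthz [0.57  0.07  0.089]
238 [22, 22, 22, 22, 21, 21, 23, 22, 24, 23, 22, 22, 23, 22, 22, 22] [73, 72, 73, 73, 74, 69, 106, 122, 122, 123, 123, 123, 124, 123, 123, 124]
240 [22, 22, 22, 22, 23, 23, 23, 23, 22, 22, 22, 23, 22, 22, 22, 21] [72, 72, 72, 72, 73, 68, 108, 122, 116, 113, 116, 123,
[... 2145 characters left out ...]
], [81, 81, 81, 82, 82, 82, 84, 83, 81, 84, 89, 82, 68, 80, 83, 82, 83, 83, 82, 84], [82, 81, 82, 82, 83, 84, 83, 82, 88, 107, 122, 104, 64, 68, 83, 82, 83, 83, 81, 83], [82, 81, 83, 84, 82, 82, 83, 87, 108, 134, 136, 126, 97, 66, 81, 83, 84, 82, 83, 83], [84, 85, 83, 83, 83, 85, 81, 87, 108, 130, 107, 111, 117, 67, 83, 85, 84, 84, 86, 85], [83, 83, 85, 84, 85, 85, 83, 84, 96, 119, 80, 88, 103, 64, 85, 87, 86, 87, 87, 86], [83, 85, 86, 86, 87, 87, 85, 83, 88, 110, 74, 76, 84, 60, 82, 83, 82, 84, 85, 84], [86, 88, 85, 83, 87, 86, 86, 82, 94, 125, 82, 92, 111, 76, 86, 87, 84, 87, 92, 92], [101, 102, 96, 94, 100, 117, 116, 114, 115, 122, 102, 107, 126, 136, 140, 139, 139, 139, 141, 140]]
t5.npz
```

```bash
python3 - <<'E'
from h import *
p,d,c=load('w6.npz')
yaw=.0145;ex=np.array([np.cos(yaw),np.sin(yaw)]);ey=np.array([-ex[1],ex[0]])
f=ray(c,210+188/2.8,60+300/2.8,.097)[0]
for u,v in((389.8,248.5),(389.7,254)):
    X=ray(c,u,v,.0385)[0];print(X.round(4),'draw',round(float((f-X)[:2]@ey),4))
X=ray(c,383+0.,256,.0385)[0],ray(c,396.5,256,.0385)[0];print('rider width',X[0][1]-X[1][1],'mid draw',float((f-(X[0]+X[1])/2)[:2]@ey))
E
python3 go.py 0.530 0.0858 0.072 0.0145
```

```text
[ 0.4863 -0.0167  0.0385] draw 0.1017
[ 0.4809 -0.0171  0.0385] draw 0.1021
rider width 0.012448031169944265 mid draw 0.1022504011207127
t 14.97 pos [0.5305 0.0845 0.1767] d_tool [-0.0005 -0.0014  0.1047] rot [ 0.001  0.    -0.009] j6 1.62 w 0.602 F [ 0.4 -0.2  0.2] g 0.0
```

```bash

python3 -m jog '0.6 0 -0.0014 0.025 0 0 -0.009;0.6 0 0 0.03 0 0 0;0.6 0 0 0.03 0 0 0;0.6 0 0 0.02 0 0 0;0.5 0 0 0 0 0 0;0.4 0 0 0 0 0 0' |tail -1
python3 go.py 0.530 0.0862 0.072 0.0145
python3 -m jog '0 0 0 0 0 0 0;0 0 0 0 0 0 0;0 0 0 0 0 0 0;0 0 0 0 0 0 0;0 0 0 0 0 0 0;0 0 0 0 0 0 0;0 0 0 0 0 0 0' 30 |tail -1
python3 go.py 0.530 0.0862 0.072 0.0145
```

```text
gripper_force: 0.0
t 15.47 pos [0.5296 0.0862 0.0708] d_tool [ 0.0004 -0.     -0.0012] rot [ 0.     0.003 -0.001] j6 1.61 w 0.492 F [0.8 0.5 0.5] g 0.0
gripper_force: 30.0
t 16.05 pos [0.5312 0.0872 0.073 ] d_tool [-0.0012  0.001   0.001 ] rot [ 0.001 -0.002  0.001] j6 1.61 w 0.15 F [-0.4 -2.1  4.4] g 30.0
```

```bash

python3 -m jog '0 0 0.007 0 0 0 0;0 0 0.013 0 0 0 0;0 0 0.015 0 0 0 0;0 0 0.015 0 0 0 0;0 0 0.015 0 0 0 0;0 0 0.015 0 0 0 0;0 0 0.013 0 0 0 0;0 0 0.006 0 0 0 0' |tail -1
python3 -m jog '0 0 0.003 0 0 0 0;0 0 0 0 0 0 0;0 0 0 0 0 0 0' |tail -1
python3 go.py 0.5326 -0.0155 0.073 0.0145
python3 - <<'E'
from h import *
from rig import arm
c=arm.get_calibration('wrist');p,d=arm.capture('wrist')
c={k:np.array(v) for k,v in c.items()};np.savez('w7.npz',p=p,d=d,**c)
c2=arm.get_calibration('top');p2,d2=arm.capture('top');np.savez('t7.npz',p=p2,d=d2,**{k:np.array(v) for k,v in c2.items()})
c3=arm.get_calibration('scene');p3,d3=arm.capture('scene');c3={k:np.array(v) for k,v in c3.items()};np.savez('s7.npz',p=p3,d=d3,**c3)
u,v=[int(t) for t in proj(c3,[.49,-.015,.035])]
A=cv2.resize(p,(400,300));B=cv2.resize(p3[v-25:v+35,u-40:u+40],(400,300),interpolation=cv2.INTER_CUBIC)
C=cv2.resize(p2[205:253,270:334],(400,300),interpolation=cv2.INTER_CUBIC);D=cv2.resize(p[180:300,200:360],(400,300),interpolation=cv2.INTER_CUBIC)
cv2.imwrite('pics/w7.png',np.vstack([np.hstack([A,B]),np.hstack([C,D])])[:,:,::-1])
E
```

```text
gripper_force: 30.0
gripper_force: 30.0
t 16.97 pos [ 0.5328 -0.0135  0.073 ] d_tool [-0.0003  0.002  -0.    ] rot [-0.002 -0.002  0.002] j6 1.42 w 0.147 F [0.  4.9 6.2] g 30.0
```

View pics/w7.png

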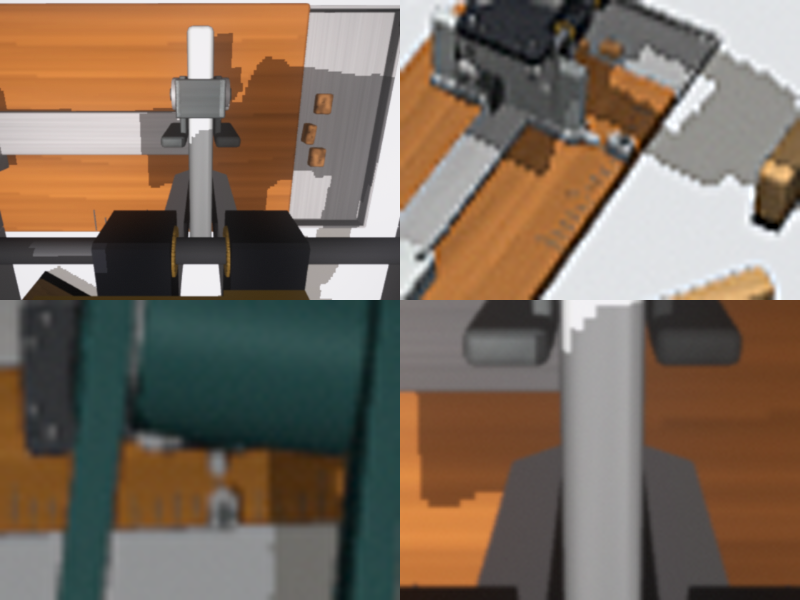

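The bottom-left (top camera) panel shows the pointer at (218,462) and the rider's apex at (222,488), so the pointer is about 1–2 mm short. The top-right panel shows the same pair nearly facing. I'll refine with subpixel centroids.

```bash
python3 - <<'E'
from h import *
yaw=.0145;ey=np.array([-np.sin(yaw),np.cos(yaw)])
p,d,c=load('t7.npz');g=p.astype(float);sat=g.max(2)-g.min(2)
w=np.clip(g[...,2]-30,0,None)   # blue channel: steel bright, wood dark
for v in range(228,243): print(v,g[v,299:313,2].astype(int).tolist())
def cen(v0,v1,u0,u1,z):
    s=w[v0:v1,u0:u1];s=np.clip(s-np.median(s)*0,0,None);vv,uu=np.mgrid[v0:v1,u0:u1];u,v=(s*uu).sum()/s.sum(),(s*vv).sum()/s.sum();return u,v,ray(c,u,v,z)[0]
a=cen(229,233,302,309,.03);print('pointer',a)
for z in(.034,.04):
  b=cen(234,240,301,311,z);print('rider',b,'dy',(a[2]-b[2])[:2]@ey)
E
```

```text
228 [39, 28, 23, 17, 24, 33, 37, 33, 42, 52, 31, 28, 25, 27]
229 [33, 33, 27, 29, 56, 90, 81, 32, 33, 37, 30, 30, 26, 31]
230 [31, 31, 30, 34, 74, 123, 111, 40, 28, 29, 30, 32, 33, 28]
231 [28, 32, 30, 33, 81, 130, 120, 53, 30, 31, 28, 30, 29, 26]
232 [31, 30, 27, 31, 63, 107, 106, 48, 31, 31, 30, 32, 28, 28]
233 [31, 31, 31, 29, 40, 64, 64, 32, 30, 32, 31, 32, 33, 31]
234 [30, 31, 33, 31, 35, 49, 60, 36, 23, 30, 31, 32, 31, 26]
235 [34, 33, 32, 32, 46, 83, 110, 86, 38, 22, 31, 35, 39, 30]
236 [33, 35, 42, 40, 80, 120, 128, 117, 86, 38, 30, 36, 42, 33]
237 [35, 38, 48, 41, 86, 122, 101, 106, 109, 42, 29, 34, 42, 25]
238 [32, 36, 50, 40, 76, 112, 78, 83, 98, 38, 29, 38, 42, 35]
239 [33, 34, 44, 35, 69, 105, 71, 71, 77, 29, 27, 36, 43, 29]
240 [38, 43, 41, 44, 81, 119, 79, 87, 104, 56, 50, 50, 53, 51]
241 [84, 103, 104, 102, 107, 117, 97, 102, 119, 129, 130, 131, 131, 132]
242 [135, 140, 140, 139, 139, 139, 136, 135, 141, 147, 147, 148, 148, 148]
pointer (np.float64(304.32943925233644), np.float64(230.62266355140187), array([ 0.49814741, -0.01240159,  0.03      ]))
rider (np.float64(304.915947035118), np.float64(236.89349453080024), array([ 0.47908313, -0.01362394,  0.034     ])) dy 0.0009457958254555165
rider (np.float64(304.915947035118), np.float64(236.89349453080024), array([ 0.47901086, -0.01342921,  0.04      ])) dy 0.0007500381468894069
```

```bash

python3 -m jog '0 0 0.0015 0 0 0 0;0 0 0 0 0 0 0;0 0 0 0 0 0 0;0 0 0 0 0 0 0' |tail -1
python3 go.py 0.5326 -0.0155 0.073 0.0145
python3 -m jog '0 0 0 0 0 0 0;0 0 0 0 0 0 0;0 0 0 0 0 0 0' 6 |tail -1
python3 go.py 0.5326 -0.0155 0.073 0.0145
python3 -m jog '0 0.004 0 0 0 0 0;0 0.004 0 0 0 0 0;0 0.004 0 0 0 0 0;0 0.004 0 0 0 0 0;0 0.004 0 0 0 0 0' |tail -1
python3 go.py 0.5326 -0.0155 0.073 0.0145
```

```text
gripper_force: 30.0
t 17.45 pos [ 0.5329 -0.0146  0.073 ] d_tool [-0.0003  0.0009 -0.    ] rot [-0.003 -0.003  0.002] j6 1.42 w 0.145 F [0.3 5.9 4.5] g 30.0
gripper_force: 6.0
t 17.7 pos [ 0.5329 -0.0142  0.0729] d_tool [-0.0003  0.0013 -0.0001] rot [-0.004 -0.002  0.002] j6 1.42 w 0.153 F [-0.3  4.7  6.2] g 6.0
gripper_force: 6.0
t 18.12 pos [ 0.5479 -0.0135  0.0698] d_tool [-0.0154  0.0017 -0.003 ] rot [-0.005  0.011  0.002] j6 1.42 w 0.152 F [-8.1  4.4  2.1] g 6.0
```

```bash

python3 -m jog '0 0.004 0.0005 0 0 0 0;0 0.004 0.0005 0 0 0 0;0 0.004 0 0 0 0 0;0 0.004 0 0 0 0 0;0 0.004 0 0 0 0 0;0 0 0 0 0 0 0' |tail -1
python3 go.py 0.5326 -0.0155 0.073 0.0145
python3 -m jog '0 0.004 0 0 0 0 0;0 0.004 0 0 0 0 0;0 0.004 0 0 0 0 0;0 0.004 0 0 0 0 0;0 0 0 0 0 0 0;0 0 0 0 0 0 0' |tail -1
python3 go.py 0.590 -0.0145 0.073 0.0145
```

```text
gripper_force: 7.1
t 18.62 pos [ 0.567  -0.0138  0.0689] d_tool [-0.0345  0.0011 -0.0036] rot [-0.005  0.014  0.002] j6 1.43 w 0.152 F [-8.6  5.5  1.2] g 7.1
gripper_force: 7.0
t 19.12 pos [ 0.5829 -0.0136  0.0688] d_tool [ 0.007   0.001  -0.0043] rot [-0.005  0.013  0.002] j6 1.43 w 0.149 F [-8.8  6.   0.4] g 7.0
```

```bash

python3 -m jog '0 0.003 0.0005 0 0 0 0;0 0.003 0.0005 0 0 0 0;0 0.003 0 0 0 0 0;0 0.003 0 0 0 0 0;0 0 0 0 0 0 0;0 0 0 0 0 0 0' |tail -1
python3 go.py 0.590 -0.0145 0.073 0.0145
python3 - <<'E'
from h import *
from rig import arm
c=arm.get_calibration('wrist');p,d=arm.capture('wrist')
c={k:np.array(v) for k,v in c.items()};np.savez('w8.npz',p=p,d=d,**c)
c2=arm.get_calibration('top');p2,d2=arm.capture('top')
W=cloud(c,d)
# fin top far end / lever saddle: profile along fin mid-line
for v in range(20,260,6):
    print(v,[ (int(W[v,u,0]*1000),int(W[v,u,2]*1000)) for u in (257,281,312)],end=' ')
g=p2[...,2].astype(int)
print();[print(v,g[v,299:313].tolist()) for v in range(228,240)]
E
```

```text
gripper_force: 17.6
t 19.62 pos [ 0.5895 -0.0143  0.0687] d_tool [ 0.0004  0.0001 -0.0043] rot [-0.006  0.027  0.002] j6 1.43 w 0.153 F [-24.1   6.1   9.8] g 17.6
20 [(715, 2), (715, 2), (716, 2)] 26 [(712, 3), (712, 0), (713, 1)] 32 [(709, 1), (709, 2), (709, 1)] 38 [(706, 1), (706, 2), (706, 2)] 44 [(702, 2), (703, 2), (703, 1)] 50 [(699, 2), (699, 1), (699, 2)] 56 [(696, 1), (696, 2), (696, 2)] 62 [(693, 1), (693, 1), (693, 1)] 68 [(689, 1), (689, 1), (690, 1)] 74 [(686, 1), (686, 1), (686, 2)] 80 [(682, 0), (683, 2), (683, 1)] 86 [(679, 1), (679, 0), (679, 2)] 92 [(675, 1), (676, 3), (676, 2)] 98 [(672, 1), (672, 2), (672, 1)] 104 [(668, 2), (669, 2), (669, 1)] 110 [(665, 21), (666, 20), (666, 19)] 116 [(662, 22), (662, 22), (663, 22)] 122 [(659, 22), (659, 22), (659, 22)] 128 [(655, 21), (656, 21), (656, 21)] 134 [(652, 23), (652, 22), (653, 21)] 140 [(649, 22), (649, 22), (649, 22)] 146 [(645, 21), (645, 22), (646, 22)] 152 [(642, 22), (642, 23), (642, 22)] 158 [(638, 22), (638, 22), (639, 23)] 164 [(641, 60), (636, 31), (635, 22)] 170 [(641, 75), (637, 50), (640, 63)] 176 [(63
[... 603 characters left out ...]
, 32, 16]
229 [31, 34, 34, 38, 65, 112, 132, 122, 46, 29, 30, 33, 31, 17]
230 [31, 32, 34, 33, 61, 110, 135, 122, 44, 29, 31, 32, 30, 16]
231 [31, 32, 30, 28, 53, 102, 136, 123, 45, 26, 31, 33, 30, 16]
232 [29, 28, 31, 27, 40, 82, 118, 95, 40, 30, 32, 32, 29, 15]
233 [33, 33, 31, 30, 33, 51, 70, 53, 32, 29, 34, 33, 31, 19]
234 [32, 31, 33, 30, 34, 51, 62, 39, 22, 31, 33, 33, 33, 19]
235 [32, 32, 32, 33, 47, 84, 113, 88, 40, 27, 32, 35, 36, 16]
236 [36, 36, 43, 41, 80, 123, 129, 117, 87, 38, 32, 35, 38, 23]
237 [33, 40, 49, 41, 85, 125, 103, 108, 109, 43, 29, 35, 39, 20]
238 [33, 40, 50, 38, 79, 114, 79, 85, 99, 38, 34, 38, 41, 23]
239 [35, 38, 40, 37, 71, 107, 71, 73, 78, 31, 30, 38, 42, 22]
```

```bash
python3 - <<'E'
from h import *
for f in('w6.npz','w8.npz'):
    p,d,c=load(f);W=cloud(c,d);k=(W[...,2]>.1005)&(W[...,2]<.107)&(W[...,0]>.57)&(W[...,0]<.66)
    k=cv2.morphologyEx(k.astype(np.uint8),cv2.MORPH_OPEN,np.ones((3,3)))>0
    print(f,k.sum(),np.percentile(W[k],[1,50,99],axis=0).round(4).tolist())
E
python3 -m jog '0 0 0 0 0 0 0;0 0 0 0 0 0 0;0 0 0 0 0 0 0' |tail -1
python3 go.py 0.590 -0.0145 0.073 0.0145
```

```text
w6.npz 1258 [[0.5892, 0.0747, 0.1017], [0.5989, 0.0871, 0.1034], [0.6089, 0.1001, 0.105]]
w8.npz 3959 [[0.5999, -0.0324, 0.1011], [0.6298, -0.0146, 0.1034], [0.6403, 0.0016, 0.1062]]
gripper_force: 17.5
t 19.97 pos [ 0.5895 -0.0143  0.0687] d_tool [ 0.0004  0.0002 -0.0043] rot [-0.006  0.026  0.002] j6 1.43 w 0.148 F [-23.1   5.2  10.2] g 17.5
```

The saddle has moved about 29 mm along the fin and is against its hard stop, and the pointer is aligned with the rider in the top view. Everything is at rest, so I'm handing in.

```bash
python3 -c "
from rig import arm
print(arm.sign_off())"
```

```text
the job is handed in; nothing more can be done
None
```

I handed the job in at about 20 s. The chips are in the tray, the scraper block stands on the counter, and the fin is held at the mark with the lever closed. No verdict came back, so these results rest on my own camera and force readings.

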